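# Show a film reel to the inspection camera

### The arm

A 7-joint arm with a two-finger parallel gripper is mounted at the origin on the work surface. World frame = base frame: x ahead of the robot, y to its left, z up, the work surface at z = 0. Lengths are in m, angles in rad, forces in N, time in s.
With the tool pointing down it reaches from about 0.425 to 0.95 m from the base axis. Payload 4.7 kg.
Tool frame: the origin (TCP) lies midway between the tips of the shut fingers; the grasp point (between the pads) lies 19 mm behind it; z points along the fingers, y is the line along which they close (so a half turn about z gives the same grasp; the last joint's range is limited). The gripper opens to 87 mm and grips with 3 to 60 N. Pads are 19 mm wide; open, the fingers measure 117 mm over their backs; the gripper's body (75 mm by 190 mm) begins 51 mm behind the grasp point.
Start: joints at [1.224, 0.469, -0.049, 1.532, 0.024, 1.141, -0.082], TCP at [0.211, -0.641, 0.223] pointing down, gripper open.
Joint ranges: [-2.59, 2.59], [-0.33, 1.99], [-1.39, 1.29], [0.1, 2.45], [-1.04, 4.18], [0.21, 1.99], [-2.66, 2.66]. Speed limits (rad/s): [2.57, 2.57, 3.14, 3.14, 3.14, 3.14, 3.14].

### API

Orientations are given as a unit quaternion [x, y, z, w].
In Python, from rig import monitor, cams, arm gives the robot as it stands.
- The arm moves only by the tool arm_command, never from a script. Its arguments are lists of equal length, an entry for each row: "translation": the shift along the world's x, y, z each as a share of 0.4 m, from -1 to 1, a list of three; "dr": the turn, a rotation vector about the world's x, y, z each as a share of 1.5 rad, from -1 to 1, a list of three; "claw": the gripper's target within -1 to 1 (shut at 1, half-way at 0, fully open at -1). A call has 1 to 10 rows; each row is the pose to reach, as a shift and turn from the pose commanded when the call began; what a row does not reach only later rows make up. A row lasts 1/12 s, in which the tool goes at most 41.7 mm and 7.16 degrees, less where a joint would pass 70% of its speed; a pose out of reach is approached as far as the arm can. A call with a number of a shift or a turn outside -1 to 1 is refused whole. A call with a gripper value outside its range is refused whole. The fingers move at their own pace and stop on an object; "grip_force" is the grip in N (left out, the last holds). Time passes only in rows, so rows that repeat a pose let the fingers close. It gives the time, the measured TCP pose, the force, the opening and the grip force at its end, in the units of the state.
- monitor.sense(): the state, without advancing time (a new reading comes with each control period).
- cams.snapshot(name): name is "scene" or "top"; returns a dict with "color" (400x640x3 uint8, blue, green, red), "z_map" (400x640 float32, m along the optical axis (not along the pixel's ray), 0 where there is no reading), "camera_matrix" (3x3 intrinsics, pixels), "dist_coeffs" ([k1, k2, p1, p2, k3] as OpenCV has them; the pictures are not rectified), "R" (3x3) and "t" (3): a world point X has camera coordinates R X + t. Camera axes: x right, y down, z forward; pixel columns grow to the right and rows downward; lengths in m; the calibration is good to about 2 mm. A picture is of the moment at which its call begins.
- arm.finish_job(): hands the job in; it is judged then, once.
The state is a dict: "clock": time; "joints": joint angles; "qd": joint speeds; "tau": joint torques, N m; "ee_pos": TCP position; "ee_rot": TCP orientation; "contact_force": force on the tool from outside, world axes, zero at the start; "wrist_torque": the same for the moment, N m; "grip_width": opening from 0.0 (shut) to 1.0 (fully open); "finger_force": force on a finger pad.
Only numpy, scipy, OpenCV 4.12 (cv2) and the standard library are available. Lean on these libraries where they do the work, as an engineer would, in place of code of your own. Each camera call takes 0.05 s, during which the arm holds its last target. There are 200 camera calls.

### The job

Take the larger of the two empty film reels off its rewinder, drawing it straight along the spindle until it is clear of the tip, without levering or forcing it. Carry it, without setting it down or dropping it, into the gap of the inspection stand between the light panel and the camera, and finish while still holding it there in the air, motionless: hub hole centred on the lens, disc upright and facing the lens squarely (either face), midway between the panel and the lens. Do not touch the panel, the camera or their stand, and leave everything else on the table where it is.

Things in the scene. Friction and masses are not known exactly. Their poses are not given: they have to be found in the camera images.
- reel: the larger empty film reel: grey plastic, 125 mm across, 14 mm wide over its two flanges (rim rings 18 mm broad, 2.5 mm thick, 9 mm apart, three spokes), hub 36 mm across, about 60 g. Hangs upright by its 12.7 mm hub hole on an 8 mm spindle, at any angle about its axle. Origin: centre of the hub hole, midway between the flanges; x is the axle, the disc lies in the y-z plane
- rewinder: the rewinder carrying the larger reel (left or right): dark cast stand, fixed, foot 110 x 80 mm, gear case 48 mm wide at the top, 154 mm high, reaching 20 mm ahead of the origin; crank on the back. Origin: on the table under the gear case; x runs level along the spindle towards its free end. Spindle axis 130 mm up: 16 mm thick (24 mm collar) to x = 60 mm, then 8 mm to the tip at 126 mm
- spindle_tip (a point): the free end of that spindle, on its axis; x runs on outwards along the spindle. The reel starts with its middle 42 to 56 mm short of this point, slides freely (nothing locks it; the spindle turns with a slight drag) and is off once its middle is more than 7 mm beyond it
- rewinder2: the other rewinder, the same in shape and axes, fixed, carrying the smaller reel; on the opposite side of the table
- small_reel: the smaller empty film reel, grey plastic, 75 mm across, 14 mm wide, on the other rewinder's spindle; to be left there. Origin and axes as for the larger reel
- station: inspection stand, fixed: rail 460 x 40 x 16 mm carrying an upright light panel at the robot end and a camera on a 247 mm column at the far end. Origin: on the table under the gap's middle; x along the rail from panel to camera. Panel 150 mm wide, 50 to 215 mm high, white face at x = -119 mm. Lens 44 mm across, camera 52 x 52 mm; column at x = 266 to 294 mm. The gap is open above and at the sides
- lens (a point): centre of the front of the camera's lens. Its x axis runs level along the lens axis, from the light panel towards the camera, so the reel's place is 118.5 mm in front of it: x = -118.5 mm, y = 0, z = 0 in this frame. Its height, 140 to 176 mm above the table, differs from start to start
- can: open gold film can base, 140 mm across, 20 mm high, by the left rear; origin under its centre
- can_lid: gold film can lid with a paper disc, 144 mm across, 16 mm high, by the right rear; origin under its centre
- core: cream plastic film core, a ring 50 mm across and 35 mm high, right of the inspection stand; origin under its centre
- tape: roll of cream tape, a ring 90 mm across and 25 mm high, left of the inspection stand; origin under its centre
- loupe: black loupe, 44 mm across, 46 mm high, on the cutting mat; origin under its centre
- scissors: small steel scissors, 150 mm long, lying flat on the cutting mat; origin at the pivot
- pen: black marker pen, 124 mm long, 14 mm thick, lying on the cutting mat; origin under its middle

How it is judged:
On the way:
1. the larger reel, in the gripper, is drawn off the end of its spindle (x of reel in the frame of spindle_tip above 0.008 m and contact force between the fingers and reel above 1 N), for 0.05 s.
At the end, for the whole second after the job is handed in: the larger reel is held still by the fingers alone, in the air between the light panel and the lens: hub centre within 12 mm sideways and 12 mm in height of the lens axis, within 20 mm of the middle of the gap, axle within 8 degrees of the lens axis (x of reel in the frame of lens between -0.1385 and -0.0985 m and y of reel in the frame of lens between -0.012 and 0.012 m and z of reel in the frame of lens between -0.012 and 0.012 m and angle between the x axis of reel and the x axis of lens, either way round below 0.14 rad and contact force between the fingers and reel above 1 N and height (world z) of reel above 0.12 m and contact force between reel and station below 0.2 N and contact force between reel and rewinder below 0.2 N and linear speed of reel below 0.03 m/s and angular speed of reel below 0.3 rad/s); the arm keeps its last pose, push and grip.
It fails at once if the reel is forced against its rewinder (over 15 N) (contact force between reel and rewinder above 15 N).
It fails at once if the light panel, camera or stand is touched (contact force between station and the arm above 1 N or contact force between station and the fingers above 1 N or contact force between station and reel above 1 N).
It fails at once if the reel is dropped or set down (height (world z) of reel below 0.075 m).
It fails at once if a bystander is moved by more than 20 mm (distance of any of small_reel, can, can_lid, core, tape, loupe, scissors, pen from where it was at the start of the episode above 0.02 m).
It also fails if it takes over 40 s, if anything falls off the work surface, if the arm or the gripper's body presses on something with over 40 N, if the wrist force passes 120 N, or if a joint passes its speed limit or range.

## Working session

There is one attempt and no reset: what is moved stays moved. The work goes in short steps, Python scripts to look and compute and a tool call to move; the robot and the scene stay as the last step left them, time stands still between calls to the robot, and variables do not carry over. Pictures are saved under pics/ and viewed, at most 10 in all, crops included, and the job is handed in when it is done.

Besides the shell and the picture viewer there is one more tool, called after "Call:" as name(argument=value, ...) on one line, values as JSON. arm_command: Moves the arm, as the interface text tells. Its arguments: {"type":"object","properties":{"translation":{"type":"array"},"dr":{"type":"array"},"claw":{"type":"array"},"grip_force":{"type":"number"}},"required":["translation","dr","claw"]}

```bash
mkdir -p pics; ls
cat > h.py <<'E'
import numpy as np, cv2
from rig import monitor, cams, arm
def snap(n):
    s=cams.snapshot(n); return s
def cloud(s):
    z=s["z_map"]; h,w=z.shape
    u,v=np.meshgrid(np.arange(w),np.arange(h))
    p=cv2.undistortPoints(np.stack([u,v],-1).reshape(-1,1,2).astype(np.float64),s["camera_matrix"],s["dist_coeffs"]).reshape(h,w,2)
    c=np.dstack([p[...,0]*z,p[...,1]*z,z])
    X=(c-np.array(s["t"]))@np.array(s["R"])
    X[z==0]=np.nan
    return X
E
python3 - <<'E'
from h import *
for n in("scene","top"):
    s=snap(n); cv2.imwrite(f"pics/{n}0.png",s["color"]); np.savez(f"{n}0.npz",**s)
    R=np.array(s["R"]);print(n,-R.T@np.array(s["t"]),R[2])
st=monitor.sense(); print(st)
E
```

```text
pics
scene [0.90541249 0.42470175 0.95289447] [-0.35607579 -0.44621192 -0.82103895]
top [ 0.33086596 -0.01633345  1.11970932] [ 0.19771337  0.0098441  -0.98021044]
{'clock': 0.1, 'joints': array([ 1.22412163,  0.46941158, -0.04859255,  1.53356463,  0.02410905,
        1.14100068, -0.0822919 ]), 'qd': array([ 0.00092928, -0.0028011 , -0.00184369, -0.00178773,  0.00217907,
        0.00041562,  0.00179095]), 'tau': array([ 9.03196615e-04, -5.09167528e+01, -8.09851103e-02, -2.36830044e+01,
       -6.14373945e-02,  3.44140059e-02,  3.98318673e-05]), 'ee_pos': array([ 0.21074747, -0.64069239,  0.22157429]), 'ee_rot': array([ 9.87400490e-01,  1.58238630e-01, -1.77379563e-04, -8.81494324e-04]), 'contact_force': array([-0.74190968, -0.47125989, -0.62427256]), 'wrist_torque': array([-0.01031175, -0.04048607,  0.01691549]), 'finger_force': 0.0, 'grip_width': 1.0016232579068594}
```

View pics/scene0.png

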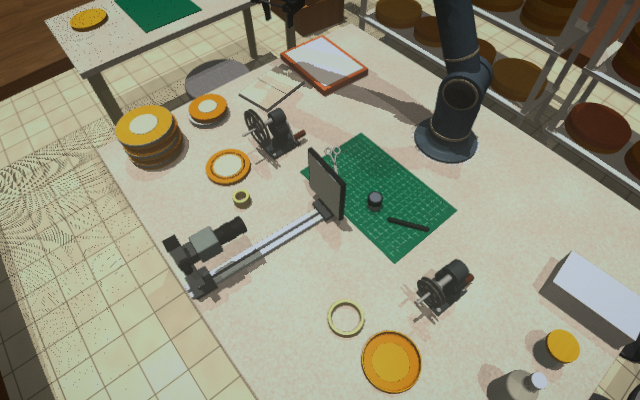

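View pics/top0.png

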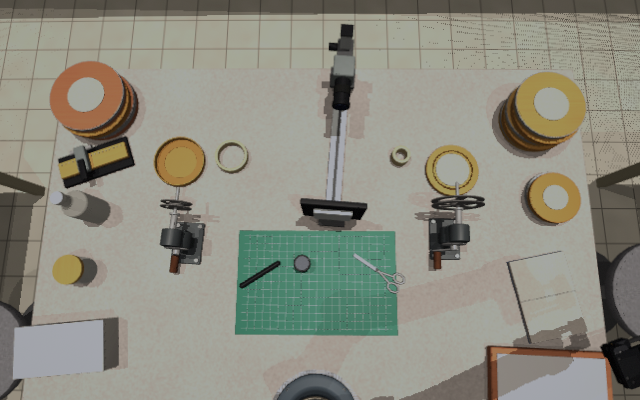

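The larger reel is on the right-hand rewinder: in the top view the reel is at (458,203) and its spindle tip at about (457,185). The panel is at (334,210) and the lens at about (342,105). In the scene view the large reel is at (258,132) and the lens at about (243,226).

Run:
```python
from h import *
T=dict(np.load("top0.npz"));S=dict(np.load("scene0.npz"))
XT=cloud(T);XS=cloud(S)
def reg(X,u0,u1,v0,v1,zl,zh):
    P=X[v0:v1,u0:u1].reshape(-1,3);P=P[np.isfinite(P).all(1)];return P[(P[:,2]>zl)&(P[:,2]<zh)]
def d(n,P): print(n,len(P),np.percentile(P,[1,50,99],axis=0).round(4).tolist())
P=reg(XT,425,495,180,260,.03,.3); d("all rew top",P)
d("reel top>.165",P[P[:,2]>.165])
P2=reg(XS,235,310,95,165,.03,.3); d("all rew scene",P2)
d("scene>.165",P2[P2[:,2]>.165])
for nm,Q in(("T",reg(XT,295,375,190,235,.05,.3)),("S",reg(XS,300,350,145,222,.05,.3))): d("panel "+nm,Q)
for nm,Q in(("T",reg(XT,325,360,50,112,.1,.35)),("S",reg(XS,160,250,210,270,.1,.35))): d("cam "+nm,Q)
# upscale crops
a=cv2.resize(T["color"][175:265,415:500],None,fx=6,fy=6,interpolation=cv2.INTER_CUBIC)[:,:400]
b=cv2.resize(S["color"][95:175,235:315],None,fx=5,fy=5,interpolation=cv2.INTER_CUBIC)
c=cv2.resize(S["color"][205:285,160:255],None,fx=4,fy=4,interpolation=cv2.INTER_CUBIC)
W=np.zeros((600,800,3),np.uint8);W[:540,:400]=a[:540];W[:280,420:800]=cv2.resize(b,(380,280)) ;W[280:600,420:800]=c
cv2.imwrite("pics/c1.png",W)
```

```text
all rew top 1537 [[0.3954, -0.3929, 0.036], [0.4685, -0.3309, 0.1354], [0.5617, -0.2816, 0.1885]]
reel top>.165 200 [[0.515, -0.3836, 0.1653], [0.5265, -0.3361, 0.1794], [0.5298, -0.2911, 0.1908]]
all rew scene 1317 [[0.3794, -0.3957, 0.0342], [0.4765, -0.3242, 0.1245], [0.5611, -0.1087, 0.1961]]
scene>.165 178 [[0.5028, -0.386, 0.1657], [0.5204, -0.3296, 0.1777], [0.5327, -0.1051, 0.2142]]
panel T 1192 [[0.4833, -0.1113, 0.0622], [0.4968, -0.0388, 0.1786], [0.5132, 0.0329, 0.2179]]
panel S 1533 [[0.4975, -0.1117, 0.0574], [0.5114, -0.0291, 0.1579], [0.5176, 0.0349, 0.217]]
cam T 1146 [[0.7483, -0.0897, 0.1584], [0.8206, -0.0628, 0.1921], [0.8927, -0.039, 0.201]]
cam S 1996 [[0.7539, -0.0883, 0.1497], [0.8578, -0.0553, 0.1913], [0.9249, -0.0373, 0.2484]]
```

View pics/c1.png

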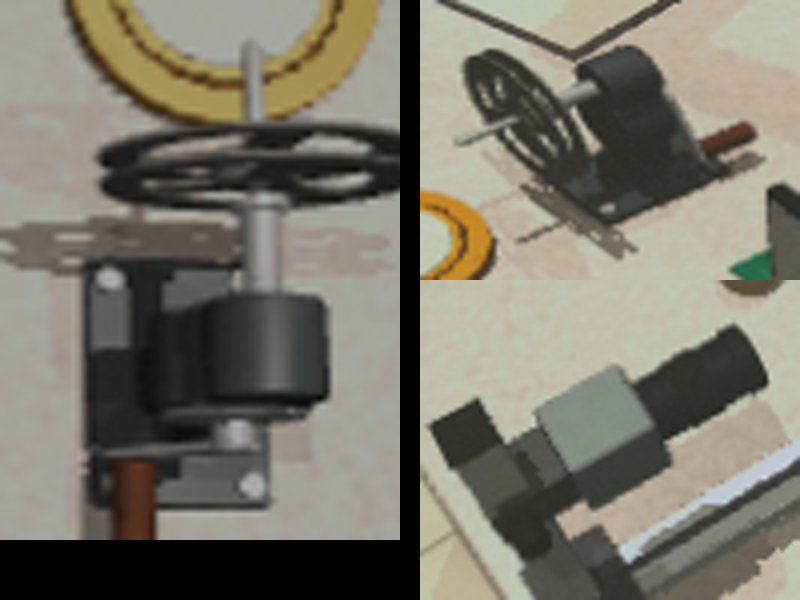

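The crops show the reel on the 8 mm spindle with its tip free, and the lens end of the camera pointing at the panel. Next I'll fit the spindle and station axes.

Run:
```python
from h import *
T=dict(np.load("top0.npz"));S=dict(np.load("scene0.npz"))
XT=cloud(T).reshape(-1,3);XS=cloud(S).reshape(-1,3)
def box(X,a,b): 
    with np.errstate(invalid="ignore"): return X[((X>a)&(X<b)).all(1)]
def line(Q):
    v=cv2.fitLine(Q[:,:2].astype(np.float32),cv2.DIST_HUBER,0,.01,.01).ravel();return v.round(4)
m=lambda Q:(len(Q),np.median(Q,0).round(4).tolist(),Q.min(0).round(4).tolist(),Q.max(0).round(4).tolist())
for n,X in(("T",XT),("S",XS)):
    print(n)
    th=box(X,[.44,-.36,.12],[.508,-.31,.16]);print("thick spindle",m(th),line(th))
    tp=box(X,[.535,-.36,.115],[.60,-.31,.145]);print("tip",m(tp),line(tp))
    # lone tip: slices
    r=box(X,[.495,-.42,.05],[.545,-.26,.21]);print("reel",m(r))
    rr=r[np.abs(r[:,2]-.13)<.07]; 
    c=r.mean(0);u,s,vt=np.linalg.svd(r-c);print("reel plane n",vt[2],c)
    p=box(X,[.47,-.13,.05],[.53,.05,.225]);print("panel",m(p))
    tpn=p[p[:,2]>.212];print("panel top",m(tpn),line(tpn), tpn.mean(0))
    l=box(X,[.74,-.1,.13],[.80,-.03,.21]);print("lens",m(l),line(l))
    b=box(X,[.81,-.11,.13],[.86,-.02,.23]);print("body",m(b))
f=box(XS,[.503,-.12,.06],[.53,.04,.21]);c=f.mean(0);vt=np.linalg.svd(f-c)[2];print("panel face n",vt[2],c)
```

```text
T
thick spindle (363, [0.4605, -0.335, 0.1453], [0.4401, -0.3596, 0.1235], [0.5079, -0.3143, 0.1578]) [ 0.9904 -0.1384  0.4657 -0.3345]
tip (49, [0.5563, -0.339, 0.1327], [0.5353, -0.3442, 0.1266], [0.5735, -0.335, 0.1359]) [ 0.9988 -0.0485  0.5575 -0.3387]
reel (652, [0.5169, -0.3348, 0.1414], [0.4951, -0.4003, 0.0716], [0.545, -0.2767, 0.1931])
reel plane n [-0.99845932  0.02684727  0.04856131] [ 0.51981793 -0.33548808  0.14248302]
panel (1192, [0.4968, -0.0388, 0.1786], [0.4823, -0.1133, 0.0531], [0.5161, 0.0352, 0.2192])
panel top (385, [0.5036, -0.0402, 0.2147], [0.4928, -0.113, 0.212], [0.5151, 0.0351, 0.2192]) [ 0.0748  0.9972  0.5036 -0.0401] [ 0.50356523 -0.04008371  0.21480294]
lens (425, [0.7683, -0.0602, 0.1886], [0.7469, -0.0833, 0.1541], [0.8, -0.0368, 0.1966]) [ 0.994  -0.1089  0.7695 -0.0597]
body (463, [0.8308, -0.0651, 0.1969], [0.81, -0.0923, 0.1504], [0.86, -0.0387, 0.2023])
S
thick spindle (229, [0.4638, -0.3309, 0.1398], [0.4402, -0.3583, 0.1213], [0.5077, -0.3112, 0.1568]) [ 0.9149 -0.4036  0.4603 -0.3258]
tip (36, [0.5565, -0.3403, 0.1315], [0.5356, -0.3466, 0.1263], [0.5763, -0.3367, 0.1346]) [ 0.9995 -0.0302  0.5574 -0.3402]
reel (561, [0.5302, -0.3331, 0.1356], [0.4955, -0.4025, 0.0664], [0.5434, -0.2784, 0.1917])
reel plane n [ 0.99969935 -0.00245788  0.02439623] [ 0.52657288 -0.33443991  0.13613318]
panel (1533, [0.5114, -0.0291, 0.1579], [0.4922, -0.1151, 0.0535], [0.5182, 0.036, 0.219])
panel top (259, [0.5057, -0.0343, 0.2151], [0.4922, -0.1149, 0.2121], [0.5161, 0.0349, 0.219]) [ 0.0765  0.9971  0.5055 -0.0368] [ 0.5055464  -0.03679634  0.21499849]
lens (371, [0.7756, -0.0505, 0.1894], [0.7494, -0.081, 0.1639], [0.7999, -0.0364, 0.197]) [ 0.9916 -0.1292  0.7736 -0.0493]
body (577, [0.8383, -0.052, 0.1964], [0.8103, -0.0926, 0.1468], [0.8598, -0.0374, 0.2017])
panel face n [ 9.98495417e-01 -5.48346209e-02 -2.58840950e-04] [ 0.51198452 -0.02943371  0.14022965]
```

Run:
```python
from h import *
XT=cloud(dict(np.load("top0.npz"))).reshape(-1,3);XS=cloud(dict(np.load("scene0.npz"))).reshape(-1,3)
def box(X,a,b): 
    with np.errstate(invalid="ignore"): return X[((X>a)&(X<b)).all(1)]
for n,X in(("T",XT),("S",XS)):
    for x0 in np.arange(.42,.60,.01):
        q=box(X,[x0,-.37,.1],[x0+.01,-.30,.16])
        if len(q): print(n,round(x0+.005,3),len(q),np.percentile(q[:,1],[5,50,95]).round(4),np.percentile(q[:,2],[5,50,95]).round(4))
    q=box(X,[.50,-.36,.18],[.55,-.32,.2]); print("rim top x",np.percentile(q[:,0],[2,50,98]).round(4),q[:,2].max())
    for a,b in((-.41,-.39),(-.29,-.265)):
        q=box(X,[.50,a,.11],[.55,b,.16]); print("rim side x",len(q),np.percentile(q[:,0],[2,50,98]).round(4))
    q=box(X,[.81,-.11,.19],[.86,-.02,.23]);print("camtop",np.percentile(q[:,2],[10,50,90,98]).round(4))
```

```text
T 0.425 76 [-0.3577 -0.3364 -0.3158] [0.1043 0.1147 0.1531]
T 0.435 108 [-0.3542 -0.3251 -0.3116] [0.1027 0.1469 0.1552]
T 0.445 109 [-0.3567 -0.3264 -0.3117] [0.104  0.147  0.1553]
T 0.455 116 [-0.3558 -0.3268 -0.3122] [0.1035 0.1482 0.1549]
T 0.465 91 [-0.3537 -0.3257 -0.3125] [0.1048 0.1478 0.155 ]
T 0.475 28 [-0.3448 -0.3369 -0.3315] [0.132  0.136  0.1401]
T 0.485 28 [-0.3452 -0.3375 -0.3323] [0.1303 0.136  0.1389]
T 0.495 28 [-0.3457 -0.3384 -0.3319] [0.1321 0.1363 0.1393]
T 0.505 33 [-0.3474 -0.3368 -0.3288] [0.1236 0.1377 0.1408]
T 0.515 104 [-0.3657 -0.3345 -0.3023] [0.1041 0.1263 0.1563]
T 0.525 33 [-0.3471 -0.3305 -0.3057] [0.1207 0.1433 0.1585]
T 0.535 1 [-0.3369 -0.3369 -0.3369] [0.1329 0.1329 0.1329]
T 0.545 14 [-0.3428 -0.3385 -0.3352] [0.1286 0.1334 0.1353]
T 0.555 16 [-0.3436 -0.3392 -0.3368] [0.1275 0.1329 0.1343]
T 0.565 14 [-0.3438 -0.3389 -0.3364] [0.1299 0.1319 0.1348]
T 0.575 4 [-0.3414 -0.3408 -0.3382] [0.1293 0.1313 0.1332]
rim top x [0.5155 0.5266 0.5292] 0.1930800352277505
rim side x 23 [0.5143 0.5156 0.5278]
rim side x 50 [0.5164 0.5274 0.5301]
camtop [0.19
[... 441 characters left out ...]
9]
S 0.495 15 [-0.3432 -0.3352 -0.3308] [0.1289 0.1343 0.1378]
S 0.505 6 [-0.35   -0.3338 -0.3289] [0.1242 0.1345 0.1393]
S 0.515 8 [-0.3387 -0.3296 -0.3093] [0.1093 0.1334 0.1528]
S 0.525 31 [-0.3431 -0.3288 -0.321 ] [0.1178 0.1384 0.151 ]
S 0.535 77 [-0.3648 -0.3351 -0.3025] [0.1083 0.1255 0.1543]
S 0.545 7 [-0.3436 -0.3406 -0.3369] [0.129  0.1317 0.1334]
S 0.555 9 [-0.3412 -0.3393 -0.3369] [0.127  0.1326 0.1342]
S 0.565 9 [-0.3435 -0.3397 -0.3379] [0.128  0.1315 0.134 ]
S 0.575 6 [-0.3454 -0.3412 -0.3402] [0.127  0.1299 0.133 ]
rim top x [0.5174 0.5249 0.5325] 0.19165760258573897
rim side x 27 [0.5184 0.5304 0.5319]
rim side x 51 [0.5184 0.5297 0.5331]
camtop [0.1926 0.1977 0.1995 0.2004]
```

Call:
arm_command(translation=[[0.1, 0.1, 0.2], [0.3, 0.3, 0.2], [0.5, 0.5, 0.2], [0.782, 0.754, 0.2], [0.782, 0.754, 0.2], [0.782, 0.754, 0.2], [0.782, 0.754, 0.2], [0.782, 0.754, 0.2], [0.782, 0.754, 0.2], [0.782, 0.754, 0.2]], dr=[[0, 0, 0.08], [0, 0, 0.16], [0, 0, 0.24], [0, 0, 0.32], [0, 0, 0.4], [0, 0, 0.48], [0, 0, 0.56], [0, 0, 0.64], [0, 0, 0.72], [0, 0, 0.819]], claw=[0, 0, 0, 0, 0, 0, 0, 0, 0, 0], grip_force=20)

```text
clock: 0.93
ee_pos: [0.4965, -0.3647, 0.2993]
ee_rot: [0.722, 0.692, -0.0, -0.0]
contact_force: [0.6, 0.2, -0.2]
grip_width: 0.508
finger_force: 0.0
```

Call:
arm_command(translation=[[0, 0, 0], [0, 0, 0], [0, 0, 0], [0, 0, 0], [0, 0, 0]], dr=[[0, 0, 0], [0, 0, 0], [0, 0, 0], [0, 0, 0], [0, 0, 0]], claw=[0, 0, 0, 0, 0])

```text
clock: 1.35
ee_pos: [0.4942, -0.368, 0.299]
ee_rot: [0.725, 0.689, -0.0, -0.0]
contact_force: [-0.3, 0.8, 0.5]
grip_width: 0.501
finger_force: 0.0
```

Call:
arm_command(translation=[[0.073, 0.073, 0], [0.073, 0.073, 0], [0.073, 0.073, -0.1], [0.073, 0.073, -0.15], [0.073, 0.073, -0.15], [0.073, 0.073, -0.15]], dr=[[0, 0, 0.017], [0, 0, 0.017], [0, 0, 0.017], [0, 0, 0.017], [0, 0, 0.017], [0, 0, 0.017]], claw=[0, 0, 0, 0, 0, 0])

```text
clock: 1.85
ee_pos: [0.5237, -0.338, 0.2386]
ee_rot: [0.716, 0.698, -0.0, -0.001]
contact_force: [0.8, 0.4, 0.4]
grip_width: 0.502
finger_force: 0.0
```

Run:
```python
from h import *
s=monitor.sense();print(s["ee_pos"],s["ee_rot"])
a=snap("scene")["color"][60:200,200:340];b=snap("top")["color"][140:260,400:520]
cv2.imwrite("pics/c2.png",np.hstack([cv2.resize(a,(400,400)),cv2.resize(b,(400,400))]))
```

```text
[ 0.52373886 -0.33797039  0.23861006] [ 7.15637738e-01  6.98470708e-01 -3.08838748e-04 -1.09664727e-03]
```

View pics/c2.png

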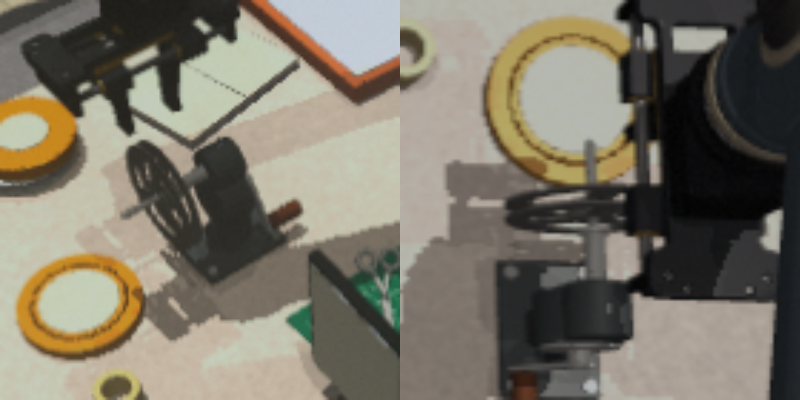

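The gripper is above the reel, with the fingers at (130,130) and (175,110) in the left crop. I'll check the finger positions in depth, because parallax makes the view misleading.

Run:
```python
from h import *
for n in("scene","top"):
    X=cloud(snap(n)).reshape(-1,3)
    with np.errstate(invalid="ignore"):
        q=X[(abs(X[:,0]-.5235)<.08)&(abs(X[:,1]+.338)<.06)&(X[:,2]>.225)&(X[:,2]<.275)]
    for a in(q[q[:,0]<.5235],q[q[:,0]>.5235]):
        if len(a): print(n,len(a),np.percentile(a,[3,50,97],axis=0).round(4).tolist())
```

```text
scene 64 [[0.4958, -0.3472, 0.2436], [0.5033, -0.3301, 0.2591], [0.5051, -0.3263, 0.2736]]
scene 53 [[0.5491, -0.349, 0.2413], [0.5565, -0.331, 0.2561], [0.5587, -0.3272, 0.2716]]
top 27 [[0.547, -0.3446, 0.2419], [0.5491, -0.3283, 0.2531], [0.5562, -0.3259, 0.2684]]
```

Call:
arm_command(translation=[[0, 0, -0.08], [0, 0, -0.14], [0, 0, -0.18], [0, 0, -0.194], [0, 0, -0.194], [0, 0, -0.194], [0, 0, -0.194]], dr=[[0, 0, 0], [0, 0, 0], [0, 0, 0], [0, 0, 0], [0, 0, 0], [0, 0, 0], [0, 0, 0]], claw=[0, 0, 0, 0, 0, 0.1, 0.2])

```text
clock: 2.63
ee_pos: [0.526, -0.3377, 0.1637]
ee_rot: [0.715, 0.699, 0.001, 0.002]
contact_force: [0.0, -0.3, -0.2]
grip_width: 0.442
finger_force: 0.0
```

Call:
arm_command(translation=[[0, 0, 0], [0, 0, 0], [0, 0, 0], [0, 0, 0], [0, 0, 0], [0, 0, 0], [0, 0, 0], [0, 0, 0]], dr=[[0, 0, 0], [0, 0, 0], [0, 0, 0], [0, 0, 0], [0, 0, 0], [0, 0, 0], [0, 0, 0], [0, 0, 0]], claw=[0.3, 0.4, 0.5, 0.6, 0.8, 1, 1, 1], grip_force=20)

```text
clock: 3.3
ee_pos: [0.5248, -0.3372, 0.1617]
ee_rot: [0.715, 0.699, 0.0, -0.0]
contact_force: [0.1, 0.7, -0.4]
grip_width: 0.164
finger_force: 20.0
```

Call:
arm_command(translation=[[0, 0, 0.003], [0, 0, 0.006], [0, 0, 0.006], [0.01, 0, 0.006], [0.02, -0.0005, 0.006], [0.03, -0.0008, 0.006], [0.04, -0.001, 0.006]], dr=[[0, 0, 0], [0, 0, 0], [0, 0, 0], [0, 0, 0], [0, 0, 0], [0, 0, 0], [0, 0, 0]], claw=[1, 1, 1, 1, 1, 1, 1])

```text
clock: 3.88
ee_pos: [0.5414, -0.3376, 0.1641]
ee_rot: [0.715, 0.699, 0.0, 0.0]
contact_force: [-0.5, -0.4, -0.3]
grip_width: 0.16
finger_force: 20.0
```

Run:
```python
from h import *
s=monitor.sense();print({k:s[k] for k in("ee_pos","contact_force","wrist_torque","grip_width","finger_force")})
im=snap("scene");a=im["color"][60:200,200:340]
b=snap("top")["color"][140:260,400:520]
cv2.imwrite("pics/c3.png",np.hstack([cv2.resize(a,(400,400)),cv2.resize(b,(400,400))]))
```

```text
{'ee_pos': array([ 0.5414475 , -0.33755997,  0.16413876]), 'contact_force': array([-0.49538717, -0.40523121, -0.30797085]), 'wrist_torque': array([-0.04402184, -0.10019142, -0.00151901]), 'grip_width': 0.16015166330248937, 'finger_force': 19.999881122494116}
```

View pics/c3.png

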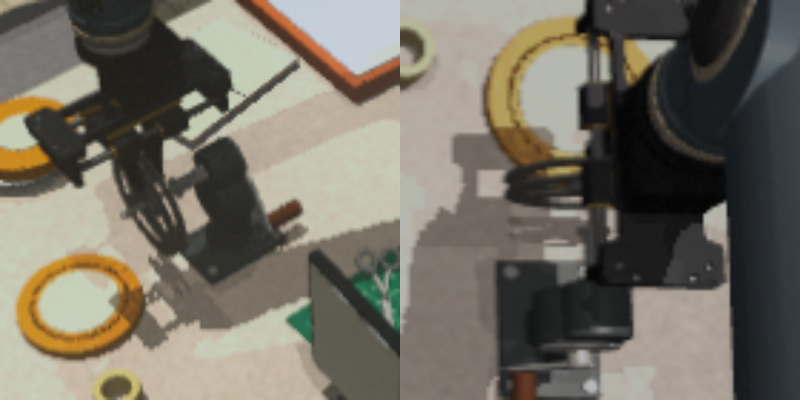

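The reel is gripped at its top rim and is moving along the spindle (left crop, around (150,200)). The contact forces are at noise level, so I'll continue drawing it off.

Call:
arm_command(translation=[[0.02, -0.0005, 0], [0.04, -0.001, 0], [0.06, -0.0015, 0], [0.08, -0.002, 0], [0.1, -0.0025, 0], [0.12, -0.003, 0], [0.14, -0.0035, 0], [0.16, -0.004, 0], [0.18, -0.0045, 0], [0.2, -0.005, 0]], dr=[[0, 0, 0], [0, 0, 0], [0, 0, 0], [0, 0, 0], [0, 0, 0], [0, 0, 0], [0, 0, 0], [0, 0, 0], [0, 0, 0], [0, 0, 0]], claw=[1, 1, 1, 1, 1, 1, 1, 1, 1, 1])

```text
clock: 4.82
ee_pos: [0.6217, -0.3396, 0.1641]
ee_rot: [0.715, 0.699, 0.0, 0.0]
contact_force: [-0.1, 1.3, -0.1]
grip_width: 0.161
finger_force: 20.0
```

Run:
```python
from h import *
s=monitor.sense();print({k:s[k] for k in("ee_pos","contact_force","wrist_torque","grip_width","finger_force")})
x0,y0=s["ee_pos"][:2]
for n in("scene","top"):
    X=cloud(snap(n)).reshape(-1,3)
    with np.errstate(invalid="ignore"):
        q=X[(abs(X[:,0]-x0)<.03)&(abs(X[:,1]-y0)<.08)&(X[:,2]>.05)&(X[:,2]<.15)]
    print(n,len(q),np.percentile(q,[1,50,99],axis=0).round(4).tolist())
```

```text
{'ee_pos': array([ 0.62165535, -0.33962227,  0.16414379]), 'contact_force': array([-0.05221454,  1.34139473, -0.12893973]), 'wrist_torque': array([-0.03591219, -0.11312738, -0.04203095]), 'grip_width': 0.16110731772295678, 'finger_force': 19.999829353764653}
scene 241 [[0.6169, -0.3992, 0.0705], [0.6295, -0.3279, 0.1179], [0.6317, -0.2805, 0.149]]
top 238 [[0.6152, -0.3699, 0.0715], [0.6172, -0.3144, 0.1154], [0.6297, -0.2796, 0.1481]]
```

The reel is off the spindle, about 46 mm past the tip, with its centre about 34 mm below the TCP. Next I'll lift it and carry it sideways into the gap from the right, a little above the final height.

Call:
arm_command(translation=[[0, 0, 0.03], [0, 0, 0.07], [0.003, 0.01, 0.11], [0.006, 0.03, 0.15], [0.009, 0.06, 0.17], [0.012, 0.1, 0.18], [0.015, 0.15, 0.18], [0.018, 0.2, 0.18], [0.018, 0.25, 0.18], [0.018, 0.3, 0.18]], dr=[[0, 0, 0], [0, 0, 0], [0, 0, -0.01], [0, 0, -0.02], [0, 0, -0.037], [0, 0, -0.037], [0, 0, -0.037], [0, 0, -0.037], [0, 0, -0.037], [0, 0, -0.037]], claw=[1, 1, 1, 1, 1, 1, 1, 1, 1, 1], grip_force=30)

```text
clock: 5.75
ee_pos: [0.6274, -0.2179, 0.2364]
ee_rot: [0.734, 0.679, -0.0, -0.0]
contact_force: [-0.1, 0.4, 0.3]
grip_width: 0.161
finger_force: 30.0
```

Call:
arm_command(translation=[[0, 0.05, 0], [0, 0.1, 0], [0, 0.15, 0], [0, 0.2, 0], [0, 0.25, 0], [0, 0.3, 0], [0, 0.345, 0], [0, 0.38, 0], [0, 0.405, 0], [0, 0.42, 0]], dr=[[0, 0, 0], [0, 0, 0], [0, 0, 0], [0, 0, 0], [0, 0, 0], [0, 0, 0], [0, 0, 0], [0, 0, 0], [0, 0, 0], [0, 0, 0]], claw=[1, 1, 1, 1, 1, 1, 1, 1, 1, 1])

```text
clock: 6.58
ee_pos: [0.6277, -0.0499, 0.2364]
ee_rot: [0.733, 0.68, 0.0, -0.0]
contact_force: [-0.5, 0.7, -0.3]
grip_width: 0.156
finger_force: 30.0
```

```bash
cat > m.py <<'E'
from h import *
s=monitor.sense();print({k:s[k] for k in("ee_pos","ee_rot","contact_force","grip_width","finger_force")})
x0,y0,z0=s["ee_pos"]
I=[]
for n in("scene","top"):
    p=snap(n);I.append(p["color"]);X=cloud(p).reshape(-1,3)
    with np.errstate(invalid="ignore"):
        q=X[(abs(X[:,0]-x0)<.03)&(abs(X[:,1]-y0)<.08)&(X[:,2]>z0-.11)&(X[:,2]<z0-.008)]
    print(n,len(q),np.percentile(q,[1,50,99],axis=0).round(4).tolist())
    c=q.mean(0);print("n",np.linalg.svd(q-c)[2][2].round(3))
    if n=="scene":
        f=q[q[:,0]>np.median(q[:,0])-.003]; 
        for _ in range(4):
            c=f.mean(0);w=np.linalg.svd(f-c)[2][2];f=f[abs((f-c)@w)<.003]
        w*=np.sign(w[0]);print("front flange",w.round(3),len(f),"bbox",f.min(0).round(4),f.max(0).round(4))
cv2.imwrite("pics/m_%d.png"%(s["clock"]*100),np.hstack([cv2.resize(I[0][120:320,150:390],(400,333)),cv2.resize(I[1][20:240,230:470],(400,333))]))
E
python3 m.py; ls pics
```

```text
{'ee_pos': array([ 0.62771458, -0.049867  ,  0.23640776]), 'ee_rot': array([ 7.33439289e-01,  6.79754955e-01,  8.49110294e-05, -6.33858384e-05]), 'contact_force': array([-0.48450591,  0.67616332, -0.26452994]), 'grip_width': 0.15631700452032504, 'finger_force': 29.999639382585883}
scene 342 [[0.622, -0.1076, 0.1452], [0.6329, -0.0374, 0.1918], [0.6386, 0.0071, 0.2269]]
n [ 0.999 -0.027  0.026]
front flange [ 0.997 -0.076  0.002] 245 bbox [ 0.6302 -0.1052  0.1425] [0.6396 0.0078 0.2277]
top 86 [[0.6226, -0.0108, 0.1638], [0.6242, -0.0017, 0.2052], [0.6372, 0.0077, 0.2279]]
n [-0.597  0.802 -0.023]
c1.png
c2.png
c3.png
m_658.png
scene0.png
top0.png
```

Call:
arm_command(translation=[[0.002, 0.002, -0.015], [0.004, 0.004, -0.03], [0.005, 0.004, -0.045], [0.005, 0.004, -0.06], [0.005, 0.004, -0.068], [0.005, 0.004, -0.07], [0.005, 0.004, -0.07], [0.005, 0.004, -0.07], [0.005, 0.004, -0.07], [0.005, 0.004, -0.07]], dr=[[0, 0, 0], [0, 0, 0], [0, 0, 0], [0, 0, 0], [0, 0, 0], [0, 0, 0], [0, 0, 0], [0, 0, 0], [0, 0, 0], [0, 0, 0]], claw=[1, 1, 1, 1, 1, 1, 1, 1, 1, 1])

```text
clock: 7.52
ee_pos: [0.6302, -0.05, 0.2086]
ee_rot: [0.734, 0.679, 0.0, 0.0]
contact_force: [-0.5, -0.7, -0.6]
grip_width: 0.159
finger_force: 30.0
```

```bash
cat >> m.py <<'E'
        # end
p=snap("scene");X=cloud(p).reshape(-1,3)
with np.errstate(invalid="ignore"):
    q=X[(abs(X[:,0]-x0)<.03)&(abs(X[:,1]-y0)<.08)&(X[:,2]>z0-.11)&(X[:,2]<z0+.03)]
f=q[abs((q-c_)@w_)<.003] if 0 else q
d=(q-np.array([x0,y0,z0]))@np.array([.997,-.078,0]); f=q[(d>.003)&(d<.011)]
yz=np.c_[(f-[x0,y0,z0])@np.array([.078,.997,0]),f[:,2]].astype(np.float32)
print("circle",cv2.minEnclosingCircle(yz),np.median(d[(d>.003)&(d<.011)]))
# camera lens/body frontal measures
with np.errstate(invalid="ignore"):
    L=X[(X[:,0]>.74)&(X[:,0]<.79)&(abs(X[:,1]+.06)<.04)&(X[:,2]>.14)]
print("barrel top",np.percentile(L[:,2],[90,98,100]).round(4))
E
python3 m.py; ls pics/m_*
```

```text
{'ee_pos': array([ 0.63024286, -0.04996846,  0.20857536]), 'ee_rot': array([7.34127070e-01, 6.79011990e-01, 2.96483675e-04, 2.74792368e-04]), 'contact_force': array([-0.51865561, -0.65203055, -0.58148785]), 'grip_width': 0.1587201803244265, 'finger_force': 29.999809161527082}
scene 312 [[0.6241, -0.1044, 0.1165], [0.6354, -0.0371, 0.1625], [0.6415, 0.0068, 0.1984]]
n [ 1.    -0.023  0.019]
front flange [ 0.997 -0.079  0.003] 231 bbox [ 0.6324 -0.1093  0.1156] [0.6422 0.007  0.1995]
top 74 [[0.625, -0.0107, 0.1378], [0.627, -0.0015, 0.1767], [0.6396, 0.0066, 0.1999]]
n [ 0.754 -0.656 -0.031]
circle ((-0.004209424369037151, 0.17545263469219208), 0.0639268308877945) 0.006412895370911207
barrel top [0.1929 0.1947 0.1964]
pics/m_658.png
pics/m_751.png
```

View pics/m_751.png

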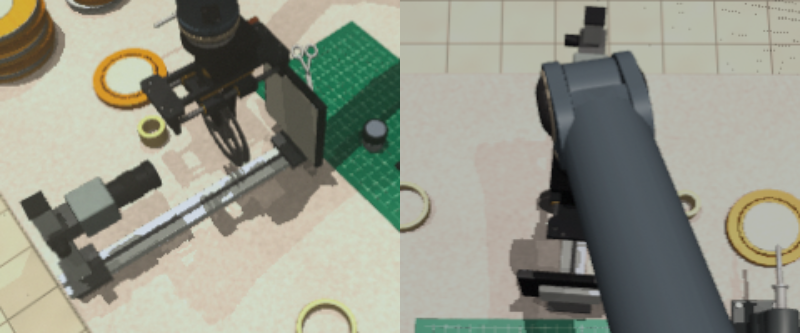

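The reel hangs upright and square in the gap at about (232,130), clear of the panel and the lens. I'll make a 3.5 mm sideways correction, let it settle and hand in.

Call:
arm_command(translation=[[0, 0.004, 0], [0, 0.009, 0], [0, 0.009, 0], [0, 0.009, 0], [0, 0.009, 0], [0, 0.009, 0], [0, 0.009, 0], [0, 0.009, 0]], dr=[[0, 0, 0], [0, 0, 0], [0, 0, 0], [0, 0, 0], [0, 0, 0], [0, 0, 0], [0, 0, 0], [0, 0, 0]], claw=[1, 1, 1, 1, 1, 1, 1, 1])

```text
clock: 8.33
ee_pos: [0.63, -0.0465, 0.2081]
ee_rot: [0.734, 0.679, 0.0, 0.0]
contact_force: [-0.5, -0.4, 0.1]
grip_width: 0.159
finger_force: 30.0
```

```bash
python3 -c "
from rig import monitor, arm
s=monitor.sense();print(s['ee_pos'],abs(s['qd']).max(),s['finger_force']);print(arm.finish_job())"
```

```text
[ 0.63001297 -0.04652024  0.20814344] 0.0018895824774495295 29.99968644697219
the job is handed in; nothing more can be done
None
```

I drew the larger reel straight off its spindle and handed the job in with it held still at 30 N in the gap, which by my camera measurements is within a few millimetres of centred and square to the lens; the hand-in returned no verdict.

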